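Slide a thin cover plate over the desk edge and lay it on the inspection rest

ROBOT

A 6-joint arm with a two-finger parallel gripper is mounted at the origin on a cart in front of the work surface, level with it; the furniture and walls round the work are solid. World frame = base frame: x ahead of the robot, y to its left, z up, the work surface at z = 0. Lengths are in m, angles in degrees, forces in N, time in s.
With the tool pointing down it reaches from about 0.3 to 0.75 m from the base axis. Payload 8.5 kg.
Tool frame: the origin (TCP) lies at the very end of the fingers, on their centre line; the grasp point (between the pads) lies 19 mm behind it; z points along the fingers, y is the direction in which the jaws open and shut (so a half turn about z gives the same grasp; the last joint's range is limited). The gripper opens to 85 mm and grips with 20 to 120 N. Pads are 22 mm wide; open, the fingers measure 114 mm over their backs; the gripper's body (76 mm by 85 mm) begins 54 mm behind the grasp point. The pads swing forward as they close: fully open they stand 13 mm farther back than shut.
Start: joints at [-81.148, 21.807, 74.336, -0, 83.858, -12.336], TCP at [0.199, -0.513, 0.231] pointing down, gripper open.
Joint ranges: [-178.18, 178.18], [-50.72, 133.34], [12.68, 142.11], [-81.47, 261.47], [9.98, 163.14], [-165.26, 165.26]. Speed limits (degrees/s): [136.94, 136.94, 180, 180, 180, 180].

INTERFACE

Orientations are given as a 3x3 rotation matrix whose columns are the frame's x, y, z axes.
In Python, from rig import status, vision, env gives the robot as it stands.
- The arm moves only by the tool send_rows, never from a script. Its argument "targets" is a list of rows, each a list of 7 numbers: the shift along the tool's x, y, z in units of 50 mm (1.0 is 50 mm), then the turn, a rotation vector about the tool's x, y, z in units of 8 degrees (1.0 is 8 degrees), then the finger opening in mm, from 0 to 85.4. A call has 1 to 5 rows; each row is the pose to reach, as a shift and turn from the pose commanded when the call began, along the tool's axes at that moment; what a row does not reach only later rows make up. A row lasts 1/8 s, in which the tool goes at most 62.5 mm and 10.7 degrees, less where a joint would pass 70% of its speed; a pose out of reach is approached as far as the arm can. A call with a gripper value outside its range is refused whole. The fingers move at their own pace and stop on an object; "grip_force" is the grip in N (left out, the last holds). Time passes only in rows, so rows that repeat a pose let the fingers close. It gives the time, the measured TCP pose, the force and the opening at its end, in the units of the state.
- status.observe(): the state, without advancing time (a new reading comes with each control period).
- vision.get_image(name): name is "scene" or "top" or "wrist"; returns (picture, depth): 400x640x3 uint8, red, green, blue; 400x640 float32, m along the optical axis (not along the pixel's ray), 0 where there is no reading.
- vision.camera_model(name): a dict with "camera_matrix" (3x3 intrinsics, pixels), "view" (4x4, takes a point from world to camera coordinates); the wrist camera has in their place "T_tool_cam" (4x4, takes a point from camera to tool coordinates, whose origin is the TCP and whose axes are the flange's). Camera axes: x right, y down, z forward; pixel columns grow to the right and rows downward; lengths in m; the calibration is good to about 2 mm. The wrist camera is an equidistant fisheye: a pixel r from the principal point sees the ray r / f radians off the axis. A picture is of the moment at which its call begins: read the wrist's pose just before it. camera_model takes no time and is no camera call.
- env.close_job(): hands the job in, once; it reports no verdict.
Trained networks look in the newest picture that a camera, given by its name, has taken for a name from the list of things; names that differ only in an ending like _2 or _b are one class to them, and where a whole thing is asked for, a point or a joint stands for the part that bears it (a point fixed in the world has none). Each returns a list of dicts, best first, with "p" (0 to 1); they miss things now and then, are a little off and sometimes report something else, mostly with a low value. They report only what shows in the picture. A call takes as long as a camera call. They do not tell look-alikes from the thing itself.
- vision.masks_of(camera, label): "pixels" (400x640 bool, what is visible of it) and "extent" ([left, top, right, bottom] in pixels, round what is visible of it).
The state is a dict: "time_s": time; "q": joint angles; "qvel": joint speeds; "joint_efforts": joint torques, N m; "position": TCP position; "tool_rot": TCP orientation; "ft_force": force on the tool from outside, world axes, zero at the start; "wrist_torque": the same for the moment, N m; "grip_width": finger opening in m.
Only numpy, scipy, OpenCV 4.12 (cv2) and the standard library are available. Lean on these libraries where they do the work, as an engineer would, in place of code of your own. Each camera call takes 0.05 s, during which the arm holds its last target.

TASK

The thin brass cover plate lies flat on the desk. Slide it along the desk until its right-hand end juts out well past the right-hand edge of the desk (at least 35 mm) without letting it fall, then take hold of it by that overhanging end and lift it. Set it down, without dropping it, lying flat, centred and lengthways across the two bars of the inspection rest, let go, and leave the other things where they are.

Things in the scene. Friction and masses are not known exactly. Their poses are not given: they have to be found in the camera images.
- plate_centre (a point): Centre (half-way up) of the loose flat brass cover plate, 50 mm wide (its x), 180 mm long (its y), 4 mm thick (z), about 0.25 kg, with a 12 mm hole 55 mm either side of the centre on its long axis. It starts flat on the desk, long axis within about 15 degrees of world y, its +y pointing left, away from the right-hand desk edge.
- plate_out (a point): Middle of the plate's right-hand short end (half-way up): the point 90 mm along the plate's -y axis from its centre, the end that must be slid out over the desk edge and gripped. Same axes as the plate.
- rest_top (a point): Point midway between the two bars of the fixed inspection rest, level with their tops, 40 mm above the desk. Grey base 60 x 120 x 8 mm; two rubber-topped aluminium bars, each 36 mm long (rest x) and 12 mm thick (rest y), middles 38 mm either side of this point along the rest's y axis. The plate goes lengthways along that y axis (either end first), bridging both bars and jutting 7 mm beyond their ends.
- desk_edge (a point): A fixed point on the straight right-hand edge of the desk top. The edge runs along the world x axis at this y, the desk lies on its +y (left) side; on the other side there is only free space down to the floor. The desk top is 25 mm thick and its surface is at z = 0.
- calc: A black desk calculator, 150 x 98 x 16 mm, a bystander lying loose far right; origin at the centre of its underside.
- tape: A roll of cream masking tape lying flat, 100 mm across, 25 mm high, a loose bystander near the front left; origin at the centre of its underside.
- stapler: A small pink stapler lying on its side, 65 x 91 x 35 mm, a loose bystander near the front edge; origin at the centre of its underside.
Not all that is in view belongs to the job. Of the things that look like the part that bears plate_centre, the larger one is meant.

How it is judged:
By the outcome, as a careful person would: the job done as asked, in the order asked, and still so for the second after the job is handed in, with the robot touching nothing.
It also fails if it takes over 64 s, if anything falls off the work surface, if the arm or the gripper's body presses on something with over 40 N, if the wrist force passes 120 N, or if a joint passes its speed limit or range.

## Working session

There is one attempt and no reset: what is moved stays moved. The work goes in short steps, Python scripts to look and compute and a tool call to move; the robot and the scene stay as the last step left them, time stands still between calls to the robot, and variables do not carry over. Pictures are saved under pics/ and viewed, and the job is handed in when it is done.

Besides the shell and the picture viewer there is one more tool, called after "Call:" as name(argument=value, ...) on one line, values as JSON. send_rows: Moves the arm, as the interface text tells. Its arguments: {"type":"object","properties":{"targets":{"type":"array","items":{"type":"array","items":{"type":"number"}}},"grip_force":{"type":"number"}},"required":["targets"]}

```bash
ls; mkdir -p pics
python3 - <<'E'
from rig import status, vision, env
import cv2
s=status.observe(); print({k:s[k] for k in ('time_s','q','position','tool_rot','ft_force','grip_width')})
for n in ('scene','top','wrist'):
    im,d=vision.get_image(n); cv2.imwrite(f'pics/{n}0.png',im[:,:,::-1])
    print(n,vision.camera_model(n))
E
```

```text
pics
{'time_s': 0.0, 'q': array([-8.11476040e+01,  2.18413479e+01,  7.43855514e+01, -3.13068274e-03,
        8.38599247e+01, -1.23356164e+01]), 'position': array([ 0.19872358, -0.51251317,  0.23070375]), 'tool_rot': array([[ 9.32397352e-01,  3.61434773e-01, -2.86878564e-04],
       [ 3.61434785e-01, -9.32396203e-01,  1.48895170e-03],
       [ 2.70674434e-04, -1.49198251e-03, -9.99998850e-01]]), 'ft_force': array([ 0.59339097, -0.41138808,  0.18999542]), 'grip_width': 0.08518024389613542}
scene {'camera_matrix': array([[422.82961271,   0.        , 313.28654999],
       [  0.        , 422.82961271, 198.97270835],
       [  0.        ,   0.        ,   1.        ]]), 'view': array([[-0.8703357 , -0.4924543 ,  0.00212881,  0.53050163],
       [-0.330895  ,  0.58159248, -0.74314109,  0.14896223],
       [ 0.36472493, -0.64748663, -0.66913137,  0.78421998],
       [ 0.        ,  0.        ,  0.        ,  1.        ]])}
top {'camera_matrix': array([[503.77879676,   0.        , 321.0205495 ],
       [  0.        , 503.77879676, 205.52396572],
       [  0.        ,   0.        ,   1.        ]]), 'view': array([[-0.01719375, -0.99977704, -0.01225754,  0.15211123],
       [-0.99503038,  0.01831208, -0.09787346,  0.53230174],
       [ 0.0980761 ,  0.01051382, -0.99512338,  1.11152688],
       [ 0.        ,  0.        ,  0.        ,  1.        ]])}
wrist {'camera_matrix': array([[309.70691629,   0.        , 318.20727849],
       [  0.        , 309.70691629, 202.61003452],
       [  0.        ,   0.        ,   1.        ]]), 'T_tool_cam': array([[ 1.15613390e-03, -9.65513459e-01, -2.60350578e-01,
         6.67233122e-02],
       [ 9.99999222e-01,  9.94425888e-04,  7.52836524e-04,
        -5.72561982e-04],
       [-4.67974442e-04, -2.60351246e-01,  9.65513858e-01,
        -1.43952895e-01],
       [ 0.00000000e+00,  0.00000000e+00,  0.00000000e+00,
         1.00000000e+00]])}
```

View pics/scene0.png

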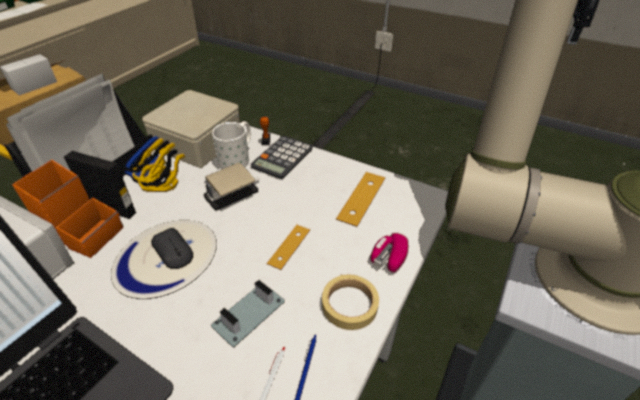

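View pics/top0.png

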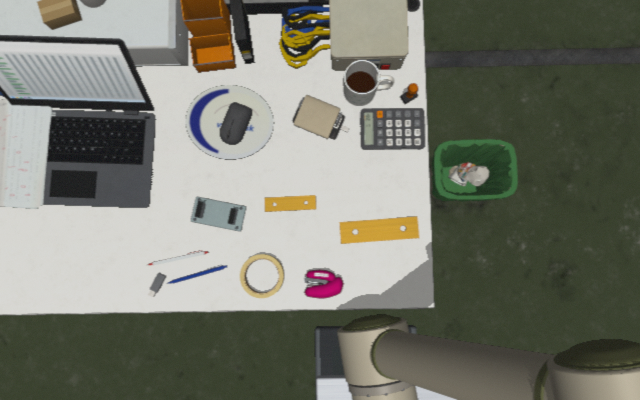

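View pics/wrist0.png

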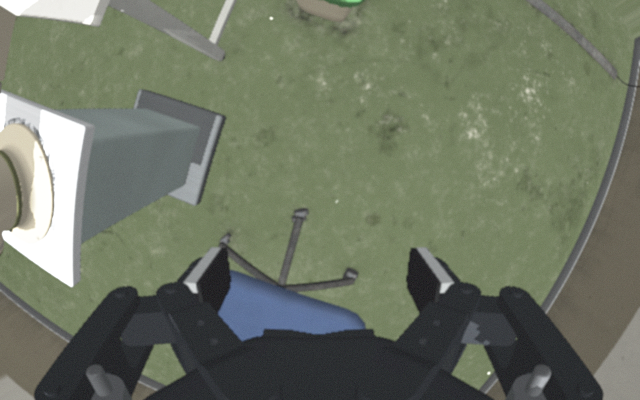

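Top view: two brass plates, the large one at about (379,230) and a small one at about (290,203). The larger fits the 180x50 mm description, so I'll measure both to confirm. The rest is at (219,213), and the right-hand desk edge is at column ~432.

```bash
cat > h.py <<'E'
import numpy as np, cv2
from rig import status, vision, env
def ray(cam,u,v,z):
    m=vision.camera_model(cam);K=m['camera_matrix'];V=m['view'];R=V[:3,:3];c=-R.T@V[:3,3]
    u=np.atleast_1d(u).astype(float);v=np.atleast_1d(v).astype(float)
    d=np.stack([(u-K[0,2])/K[0,0],(v-K[1,2])/K[1,1],np.ones_like(u)],1)@R
    return c+d*((z-c[2])/d[:,2])[:,None]
def deproj(cam,u,v,dep):
    m=vision.camera_model(cam);K=m['camera_matrix'];V=m['view'];R=V[:3,:3]
    p=np.stack([(u-K[0,2])/K[0,0]*dep,(v-K[1,2])/K[1,1]*dep,dep],1)
    return (p-V[:3,3])@R
def proj(cam,P):
    m=vision.camera_model(cam);K=m['camera_matrix'];V=m['view']
    p=np.atleast_2d(P)@V[:3,:3].T+V[:3,3]; return (p[:,:2]/p[:,2:])@K[:2,:2].T+K[:2,2]
def projw(P,pos,R):
    m=vision.camera_model('wrist');K=m['camera_matrix'];T=m['T_tool_cam']
    p=(np.atleast_2d(P)-pos)@R; p=(p-T[:3,3])@T[:3,:3]
    r=np.hypot(p[:,0],p[:,1]);th=np.arctan2(r,p[:,2])
    return np.stack([K[0,0]*th*p[:,0]/r+K[0,2],K[1,1]*th*p[:,1]/r+K[1,2]],1)
def rayw(u,v,z,pos,R):
    m=vision.camera_model('wrist');K=m['camera_matrix'];T=m['T_tool_cam']
    u=np.atleast_1d(u).astype(float);v=np.atleast_1d(v).astype(float)
    a=(u-K[0,2])/K[0,0];b=(v-K[1,2])/K[1,1];th=np.hypot(a,b);k=np.sin(th)/np.maximum(th,1e-9)
    d=np.stack([a*k,b*k,np.cos(th)],1)@T[:3,:3].T@R.T
    c=pos+R@T[:3,3]
    return c+d*((z-c[2])/d[:,2])[:,None]
def rect(P):
    (c,s,a)=cv2.minAreaRect((P[:,:2]*1000).astype(np.float32)); 
    b=cv2.boxPoints((c,s,a)); e=[b[1]-b[0],b[2]-b[1]]; L=e[0] if np.linalg.norm(e[0])>np.linalg.norm(e[1]) else e[1]
    L=L if L[1]>0 else -L
    return np.array(c),sorted(s),np.degrees(np.arctan2(-L[0],L[1]))  # yaw of +y axis about z
E
python3 - <<'E'
from h import *
for cam in ('top','scene'):
    im,d=vision.get_image(cam)
    for lab in ('plate_centre','rest_top','tape','stapler','calc'):
        for r in vision.masks_of(cam,lab)[:3]:
            m=r['pixels'];v,u=np.nonzero(m)
            out=[cam,lab,round(r['p'],2),[int(x) for x in r['extent']],int(m.sum())]
            z={'plate_centre':.004,'rest_top':.008}.get(lab,0.01)
            P=ray(cam,u,v,z); c,s,a=rect(P); out+=[c.round(1),np.round(s,1),round(a,1),'mean',(P.mean(0)*1000).round(1)]
            dd=d[v,u];ok=dd>0; Q=deproj(cam,u[ok],v[ok],dd[ok]); out.append(np.percentile(Q[:,2]*1000,[5,50,95]).round(1))
            print(*out)
    if cam=='top':
        # hsv plate refinement
        hsv=cv2.cvtColor(im,cv2.COLOR_RGB2HSV)
        for v0 in (50,150,200,250): print(v0,im[v0,425:440].sum(1))
        for x in (0.25,0.4,0.5): pass
        print(ray('top',[432,428],[280,150],0)*1000)
    k=4 if cam=='top' else 1
im,_=vision.get_image('top'); cv2.imwrite('pics/crop0.png',cv2.resize(im[180:300,180:440],None,fx=3,fy=3,interpolation=2)[:,:,::-1])
E
```

```text
top plate_centre 0.6 [341, 216, 418, 242] 1634 [479.2  10. ] [ 50.1 179.7] 3.1 mean [479.2   9.3   4. ] [-0.4  3.1  6.7]
top plate_centre 0.6 [267, 196, 315, 213] 759 [544.8 215.2] [ 36.4 120.5] 3.5 mean [544.2 215.1   4. ] [-2.2  1.8  5.4]
top rest_top 0.56 [191, 196, 246, 231] 1290 [522.7 379. ] [ 60.1 119.8] -12.7 mean [522.3 380.    8. ] [ 3.8  8.2 40.3]
top tape 0.78 [239, 250, 287, 299] 702 [380.3 279.7] [96.3 99.9] 13.6 mean [381.4 280.7  10. ] [ 6.1 23.2 27. ]
top stapler 0.97 [305, 268, 344, 298] 951 [358.5 141.4] [62.6 90.4] -1.0 mean [359.  142.7  10. ] [17.  29.5 35.2]
top calc 0.75 [361, 105, 426, 149] 2666 [715.  -26.3] [102.2 150.2] 1.4 mean [713.7 -25.4  10. ] [ 8.6 13.1 17.9]
50 [233 169 166 165 154 162 176 176 180 174 172 161 173 161 169]
150 [629 624 554 385 202 169 159 167 157 147 170 220 235 240 238]
200 [635 636 636 631 549 366 201 165 140 133 125 128 145 144 137]
250 [617 526 412 396 394 391 326 215 168 167 167 171 172 170 170]
[[ 362.73629878 -106.60226996    0.        ]
 [ 663.15178645 -108.92050258    0.        ]]
scene plate_centre 0.87 [339, 173, 384, 225] 1192 [478.3  11. ] [ 52.1 181.6] 2.7 mean [478.1  17.6   4. ] [2.4 4.6 6.5]
scene plate_centre 0.63 [268, 223, 309, 267] 711 [542.9 216.3] [ 32.4 118.5] 2.8 mean [542.7 218.3   4. ] [1.1 3.1 5.1]
scene rest_top 0.96 [212, 280, 283, 349] 2323 [523.9 380.3] [ 72.3 121.6] -13.2 mean [521.1 383.3   8. ] [ 4.6  8.8 40.4]
scene tape 0.65 [324, 274, 380, 332] 1719 [378.7 276. ] [ 99.6 115.2] 28.6 mean [379.3 277.5  10. ] [ 1.6 23.2 26.2]
scene calc 0.82 [251, 136, 309, 177] 1448 [713.1 -24. ] [101.9 156.6] -0.5 mean [712.3 -20.3  10. ] [ 9.6 14.3 18.1]
```

View pics/crop0.png

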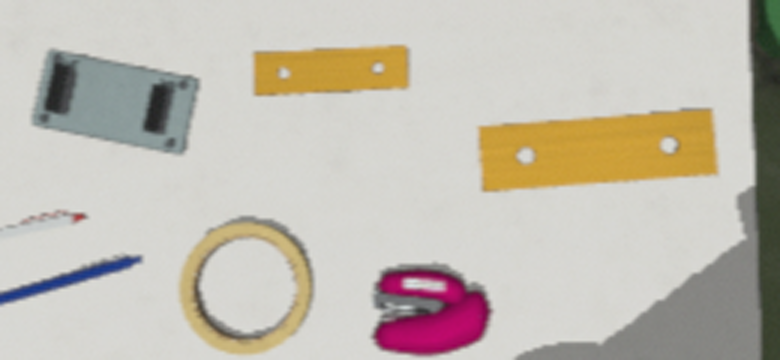

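Two plates look alike: large at top pixels (379,230), measured 180x50 mm, and small at (290,203), measured 120x36 mm. The large one fits. Its centre is at (0.479, 0.010) with yaw ~3°, and the desk edge is at y≈-0.107.

Plan:
- Push the plate's left end with both fingertips spread about 20 mm apart.
- Grip its long sides at the overhanging end with the tool pointing down.

```bash
cat >> h.py <<'E'
from scipy.spatial.transform import Rotation as Ro
def R_az(az):
    a=np.radians(az);x=np.array([np.cos(a),np.sin(a),0]);z=np.array([0,0,-1.]);return np.stack([x,np.cross(z,x),z],1)
def go(pos,az):
    s=status.observe();R=np.array(s['tool_rot']);p=np.array(s['position'])
    d=R.T@(np.array(pos)-p)/0.05; w=Ro.from_matrix(R.T@R_az(az)).as_rotvec(degrees=True)/8
    print('t',round(s['time_s'],2),'row',d.round(3),w.round(3),'dist/turn rows',round(np.linalg.norm(d)*50/62.5,1),round(np.linalg.norm(w)*8/10.7,1))
E
python3 -c "
from h import *
go([.473,.130,.15],93.1)"
```

```text
t 0.8 row [  9.76  -10.005   1.626] [-0.     0.    -8.989] dist/turn rows 11.3 6.7
```

Call:
send_rows(targets=[[1.0,-1.0,0,0,0,0,60],[2.0,-2.0,0,0,0,-1,40],[3.0,-3.0,0,0,0,-2,20],[3.8,-3.9,0,0,0,-3,20],[4.6,-4.7,0.0,0,0,-4,20]])

```text
time_s: 1.42
position: [0.3222, -0.2238, 0.2315]
tool_rot: [[0.596, 0.803, 0.001], [0.803, -0.596, -0.001], [-0.0, 0.001, -1.0]]
ft_force: [1.2, -0.5, 0.9]
grip_width: 0.0196
```

```bash
python3 -c "
from h import *
go([.473,.130,.15],93.1)"
```

```text
t 1.43 row [ 7.479 -1.798  1.629] [ 5.000e-03  2.000e-03 -4.962e+00] dist/turn rows 6.3 3.7
```

Call:
send_rows(targets=[[1.2,-0.3,0.2,0,0,-0.8,20],[2.4,-0.6,0.5,0,0,-1.8,20],[3.6,-0.9,0.8,0,0,-2.8,20],[4.8,-1.2,1.1,0,0,-3.8,20],[6.0,-1.5,1.4,0,0,-4.9,20]])

```text
time_s: 2.05
position: [0.4405, 0.0573, 0.1622]
tool_rot: [[-0.047, 0.999, 0.001], [0.999, 0.047, -0.0], [-0.0, 0.001, -1.0]]
ft_force: [0.3, -1.2, -0.1]
grip_width: 0.0198
```

```bash
python3 -c "
from h import *
go([.473,.130,.15],93.1)"
```

```text
t 2.05 row [1.422 0.717 0.245] [ 0.008  0.002 -0.053] dist/turn rows 1.3 0.0
```

Call:
send_rows(targets=[[0.7,0.35,0.1,0,0,0,20],[1.3,0.7,0.2,0,0,0,20],[1.3,0.7,0.2,0,0,0,20],[1.3,0.7,0.2,0,0,0,20]])

```text
time_s: 2.55
position: [0.4718, 0.1213, 0.1525]
tool_rot: [[-0.042, 0.999, -0.0], [0.999, 0.042, -0.0], [-0.0, -0.0, -1.0]]
ft_force: [-0.0, -0.7, -0.2]
grip_width: 0.0201
```

Run:
```python
from h import *
go([.473,.130,.012],93.1)
s=status.observe();print(s['position'],s['ft_force'])
im,d=vision.get_image('wrist');cv2.imwrite('pics/w1.png',im[:,:,::-1])
R=s['tool_rot'];p=s['position']
for r in vision.masks_of('wrist','plate_centre')[:3]:
    v,u=np.nonzero(r['pixels']);print(r['p'],r['extent'],rect(rayw(u,v,.004,p,R)))
for r in vision.masks_of('wrist','rest_top')[:3]:
    v,u=np.nonzero(r['pixels']);print(r['p'],r['extent'],rect(rayw(u,v,.008,p,R)))
```

```text
t 2.55 row [0.173 0.032 2.809] [-0.002  0.001 -0.088] dist/turn rows 2.3 0.1
[0.47179337 0.1213264  0.15246471] [-0.03930219 -0.68817906 -0.19737344]
0.71 [295.5, 206.9, 346.5, 338.0] (array([478.91833496,  25.02447891]), [49.40277099609375, 154.6538848876953], np.float32(3.3266912))
0.59 [379.9, 34.1, 412.8, 162.2] (array([545.05145264, 214.93786621]), [34.49707794189453, 119.59335327148438], np.float32(1.920105))
```

View pics/w1.png

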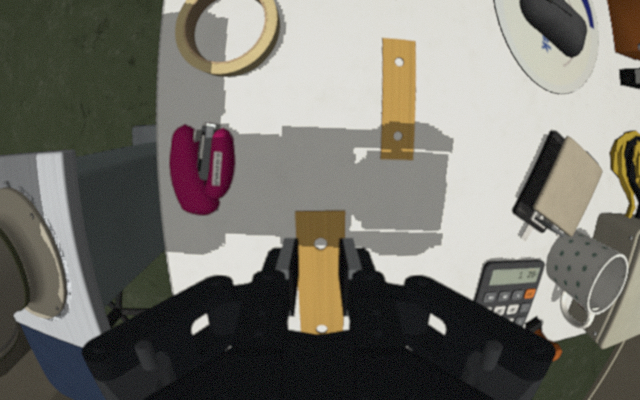

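The wrist view agrees. The big plate's near (left) end is at row 207, columns 296–346, which gives y≈0.101, x≈0.474. I'll go down behind that end.

Call:
send_rows(targets=[[0.2,0.05,0.9,0,0,0,20],[0.2,0.05,1.8,0,0,0,20],[0.2,0.05,2.6,0,0,0,20],[0.2,0.05,2.85,0,0,0,20],[0.2,0.05,2.85,0,0,0,20]])

```text
time_s: 3.32
position: [0.4743, 0.1314, 0.0102]
tool_rot: [[-0.041, 0.999, -0.0], [0.999, 0.041, 0.0], [0.0, -0.0, -1.0]]
ft_force: [-0.1, 0.4, 0.2]
grip_width: 0.0199
```

Call:
send_rows(targets=[[0,0,0.03,0,0,0,20],[0,0,0.06,0,0,0,20],[0,0,0.09,0,0,0,20],[0,0,0.12,0,0,0,20]])

```text
time_s: 3.82
position: [0.4743, 0.1318, 0.0041]
tool_rot: [[-0.042, 0.999, 0.001], [0.999, 0.042, -0.0], [-0.0, 0.001, -1.0]]
ft_force: [-0.4, 0.4, -0.2]
grip_width: 0.02
```

Call:
send_rows(targets=[[0,0,0.02,0,0,0,20],[0,0,0.04,0,0,0,20],[0,0,0.06,0,0,0,20]])

```text
time_s: 4.2
position: [0.4741, 0.1318, 0.0008]
tool_rot: [[-0.042, 0.999, -0.0], [0.999, 0.042, -0.0], [-0.0, -0.0, -1.0]]
ft_force: [-0.0, 0.2, 0.6]
grip_width: 0.0202
```

Call:
send_rows(targets=[[0,0,0.015,0,0,0,20],[0,0,0.03,0,0,0,20]])

```text
time_s: 4.45
position: [0.4742, 0.1318, 0.0001]
tool_rot: [[-0.042, 0.999, 0.0], [0.999, 0.042, -0.0], [-0.0, 0.0, -1.0]]
ft_force: [-3.8, -0.5, 17.5]
grip_width: 0.0195
```

Call:
send_rows(targets=[[0,0,-0.045,0,0,0,20],[-0.14,0,-0.045,0,0,0,20],[-0.28,0,-0.045,0,0,0,20],[-0.4,0,-0.045,0,0,0,20],[-0.52,0,-0.045,0,0,0,20]])

```text
time_s: 5.08
position: [0.4753, 0.1054, 0.0016]
tool_rot: [[-0.041, 0.999, -0.0], [0.999, 0.041, 0.0], [0.0, -0.0, -1.0]]
ft_force: [0.3, 1.4, -0.2]
grip_width: 0.0202
```

Call:
send_rows(targets=[[-0.12,0,0,0,0,0,20],[-0.24,0,0,0,0,0,20],[-0.36,0,0,0,0,0,20],[-0.48,0,0,0,0,0,20],[-0.6,0,0,0,0,0,20]])

```text
time_s: 5.7
position: [0.4765, 0.0755, 0.0017]
tool_rot: [[-0.042, 0.999, -0.0], [0.999, 0.042, 0.0], [0.0, -0.0, -1.0]]
ft_force: [-0.3, 1.4, -0.2]
grip_width: 0.0199
```

```bash
cat >> h.py <<'E'
def top(name):
    s=status.observe();print(s['time_s'],s['position'].round(4),s['ft_force'].round(1))
    im,d=vision.get_image('top');cv2.imwrite(f'pics/{name}.png',cv2.resize(im[150:310,180:460],None,fx=2.8,fy=2.8,interpolation=2)[:,:,::-1])
    for r in vision.masks_of('top','plate_centre')[:3]:
        v,u=np.nonzero(r['pixels']);print(round(r['p'],2),r['extent'],*rect(ray('top',u,v,.004)))
E
python3 -c "
from h import *
top('t1')"
```

```text
5.7 [0.4765 0.0755 0.0017] [-0.3  1.4 -0.2]
0.92 [398.8, 216.3, 434.2, 239.5] [481.2953186  -71.62932587] [49.7392463684082, 85.72054290771484] 2.3411188
0.7 [268.3, 194.4, 316.8, 212.3] [544.44012451 214.71540833] [33.111515045166016, 115.9693603515625] 2.1318474
```

View pics/t1.png

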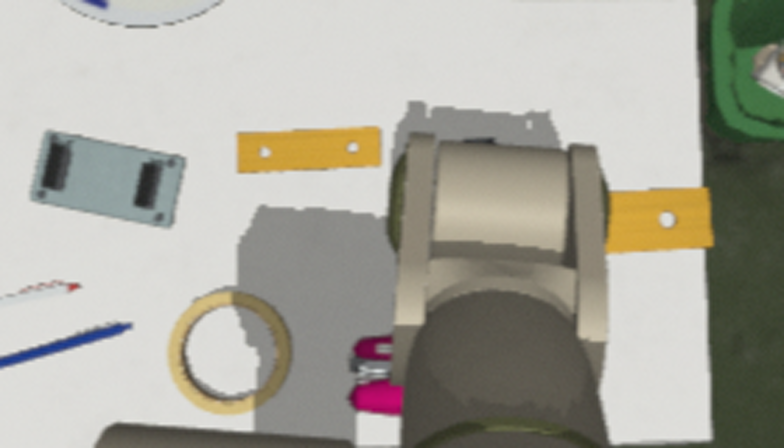

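The plate is sliding straight (yaw 2.3°). Its end is at y≈-0.114 in the crop, right at the edge at crop column ~710. It needs 45 mm more for an overhang of about 53 mm.

Call:
send_rows(targets=[[-0.1,0,0,0,0,0,20],[-0.2,0,0,0,0,0,20],[-0.3,0,0,0,0,0,20],[-0.4,0,0,0,0,0,20],[-0.5,0,0,0,0,0,20]])

```text
time_s: 6.42
position: [0.4775, 0.0505, 0.0017]
tool_rot: [[-0.042, 0.999, 0.0], [0.999, 0.042, 0.0], [0.0, 0.0, -1.0]]
ft_force: [0.9, 1.9, 0.7]
grip_width: 0.0202
```

Call:
send_rows(targets=[[-0.1,0,0,0,0,0,20],[-0.2,0,0,0,0,0,20],[-0.3,0,0,0,0,0,20],[-0.4,0,0,0,0,0,20],[-0.4,0,0,0,0,0,20]])

```text
time_s: 7.05
position: [0.4784, 0.0304, 0.0017]
tool_rot: [[-0.041, 0.999, 0.0], [0.999, 0.041, -0.0], [-0.0, 0.0, -1.0]]
ft_force: [0.8, -0.1, 0.4]
grip_width: 0.0199
```

```bash
python3 -c "
from h import *
top('t2')"
```

```text
7.05 [0.4784 0.0304 0.0017] [ 0.8 -0.1  0.4]
0.77 [424.6, 215.5, 456.3, 241.0] [ 481.74023438 -124.93147278] [48.12424087524414, 70.8495101928711] -1.0380753
0.69 [266.1, 195.6, 315.6, 214.5] [545.40881348 213.5438385 ] [35.60565948486328, 118.4324722290039] 1.8245395
```

View pics/t2.png

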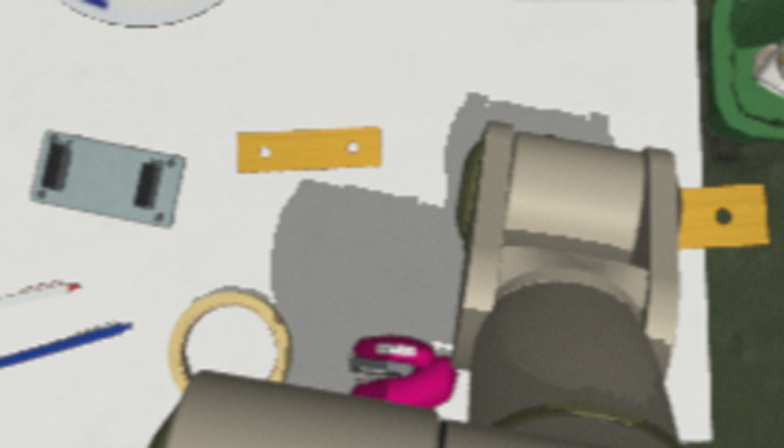

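The end now juts out to y≈-0.160, about 53 mm past the edge. I'll back off, rise and open.

Call:
send_rows(targets=[[0.2,0,0,0,0,0,20],[0.2,0,-0.8,0,0,0,20],[0.1,0,-2.0,0,0,0,50],[-1.0,0,-2.6,0,0,0,75],[-2.0,0,-2.6,0,0,0,80]])

```text
time_s: 7.78
position: [0.4836, -0.0698, 0.1342]
tool_rot: [[-0.044, 0.999, 0.005], [0.999, 0.044, -0.002], [-0.002, 0.005, -1.0]]
ft_force: [1.8, 0.2, -0.3]
grip_width: 0.0733
```

Call:
send_rows(targets=[[-0.8,0,0,0,0,0,80],[-1.5,0,0,0,0,0,80],[-1.5,0,0,0,0,0,80],[-1.5,0,0,0,0,0,80]])

```text
time_s: 8.28
position: [0.4855, -0.1429, 0.1315]
tool_rot: [[-0.042, 0.999, -0.001], [0.999, 0.042, 0.001], [0.001, -0.001, -1.0]]
ft_force: [0.4, -0.3, -0.2]
grip_width: 0.0803
```

Run:
```python
from h import *
top('t3')
s=status.observe();R=s['tool_rot'];p=s['position']
im,d=vision.get_image('wrist');cv2.imwrite('pics/w3.png',im[:,:,::-1])
for r in vision.masks_of('wrist','plate_centre')[:3]:
    v,u=np.nonzero(r['pixels']);print(r['p'],r['extent'],rect(rayw(u,v,.004,p,R)))
```

```text
8.275 [ 0.4855 -0.1429  0.1315] [ 0.4 -0.3 -0.2]
0.89 [267.1, 198.0, 316.6, 212.1] [543.34869385 212.49295044] [35.351348876953125, 120.40227508544922] 1.8251921
0.75 [374.2, 214.6, 449.9, 241.7] [481.08053589 -67.77983856] [50.16096115112305, 175.84698486328125] 2.3572063
0.58 [287.1, 14.4, 345.4, 215.9] (array([481.81170654, -69.44070435]), [50.73251724243164, 180.19171142578125], np.float32(2.3131394))
```

View pics/t3.png

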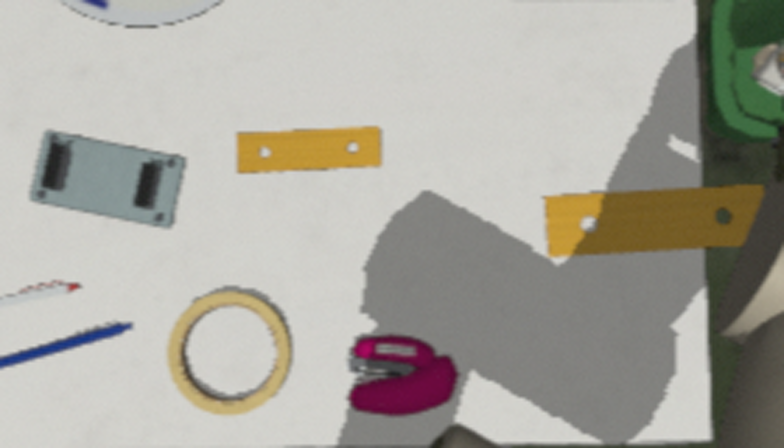

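View pics/w3.png

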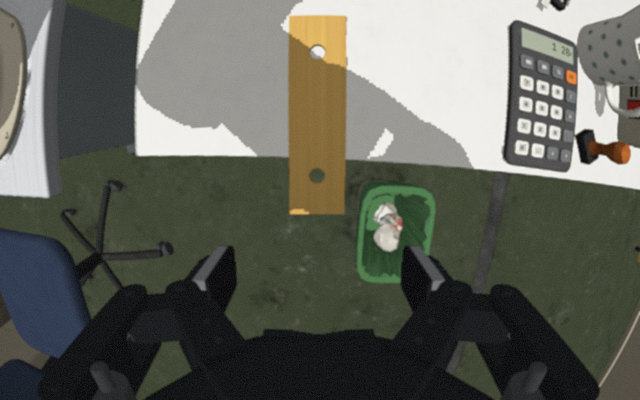

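The wrist view shows the whole plate (rows 15–215), still steady and overhanging the edge at row ~157. Centre (0.4818, -0.0694), yaw 2.3°, and the two cameras agree to 2 mm. The fingers will straddle the end at y=-0.143.

Run:
```python
from h import *
s=status.observe()
print(rayw([250,370],[157,160],0,s['position'],s['tool_rot']).round(4))
go([.4848,-.143,-.021],92.3)
```

```text
[[ 0.4232 -0.1107  0.    ]
 [ 0.5318 -0.1089  0.    ]]
t 8.47 row [-0.    -0.018  3.055] [-0.    -0.001  0.021] dist/turn rows 2.4 0.0
```

Call:
send_rows(targets=[[0,-0.01,0.7,0,0,0,80],[0,-0.01,1.5,0,0,0,80],[0,-0.01,2.2,0,0,0,80],[0,-0.01,2.8,0,0,0,80],[0,-0.01,3.05,0,0,0,80]])

```text
time_s: 9.1
position: [0.4848, -0.1432, -0.022]
tool_rot: [[-0.042, 0.999, -0.002], [0.999, 0.042, 0.001], [0.001, -0.002, -1.0]]
ft_force: [0.1, -0.1, -0.3]
grip_width: 0.0799
```

Call:
send_rows(targets=[[0,0,0,0,0,0,60],[0,0,0,0,0,0,60],[0,0,0,0,0,0,56]])

```text
time_s: 9.48
position: [0.4856, -0.1442, -0.0199]
tool_rot: [[-0.042, 0.999, 0.002], [0.999, 0.042, -0.001], [-0.001, 0.002, -1.0]]
ft_force: [0.2, 0.3, 0.5]
grip_width: 0.0564
```

Run:
```python
from h import *
s=status.observe();print(s['position'],s['ft_force'])
for n in('wrist','scene'):
    im,d=vision.get_image(n);cv2.imwrite(f'pics/{n}4.png',im[:,:,::-1])
```

```text
[ 0.48562667 -0.14419379 -0.01987822] [0.16952336 0.25141813 0.49278546]
```

View pics/wrist4.png

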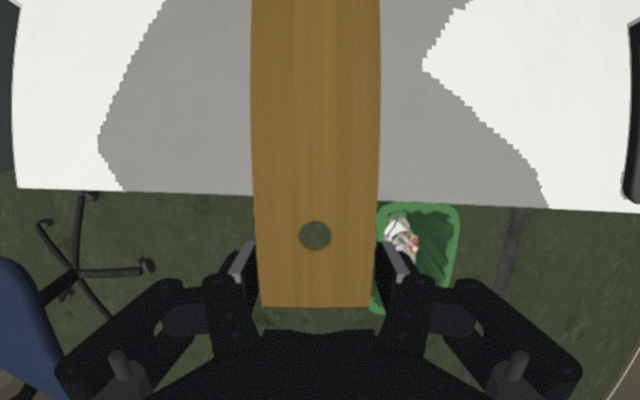

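View pics/scene4.png

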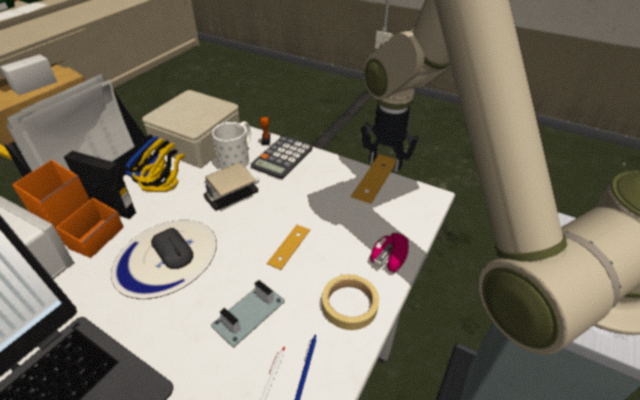

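The plate end (cols 258–372, row 306) sits centred between the pads. I'll close firmly.

Call:
send_rows(targets=[[0,0,0.03,0,0,0,53],[0,0,0.03,0,0,0,49],[0,0,0.03,0,0,0,40],[0,0,0.03,0,0,0,40],[0,0,0.03,0,0,0,40]], grip_force=110)

```text
time_s: 10.2
position: [0.4852, -0.144, -0.022]
tool_rot: [[-0.042, 0.999, 0.0], [0.999, 0.042, -0.0], [-0.0, 0.0, -1.0]]
ft_force: [-1.5, -0.2, 4.9]
grip_width: 0.0468
```

Call:
send_rows(targets=[[0,0,-0.05,0,0,0,40],[0,0,-0.15,0,0,0,40],[0,0,-0.3,0,0,0,40],[0,0,-0.5,0,0,0,40],[0,0,-0.5,0,0,0,40]])

```text
time_s: 10.82
position: [0.4856, -0.1442, 0.0036]
tool_rot: [[-0.042, 0.999, 0.002], [0.999, 0.042, -0.001], [-0.001, 0.002, -1.0]]
ft_force: [-0.6, -0.5, -3.3]
grip_width: 0.0465
```

Run:
```python
from h import *
s=status.observe();print(s['position'],s['ft_force'],s['wrist_torque'])
ims=[vision.get_image(n)[0] for n in('wrist','scene')]
cv2.imwrite('pics/w5.png',ims[0][:,:,::-1])
cv2.imwrite('pics/s5.png',cv2.resize(ims[1][80:230,270:470],None,fx=4,fy=4)[:,:,::-1])
```

```text
[ 0.48556555 -0.14419033  0.00358933] [-0.58461937 -0.53906446 -3.28948304] [-0.19750622 -0.0150883   0.00496812]
```

View pics/w5.png

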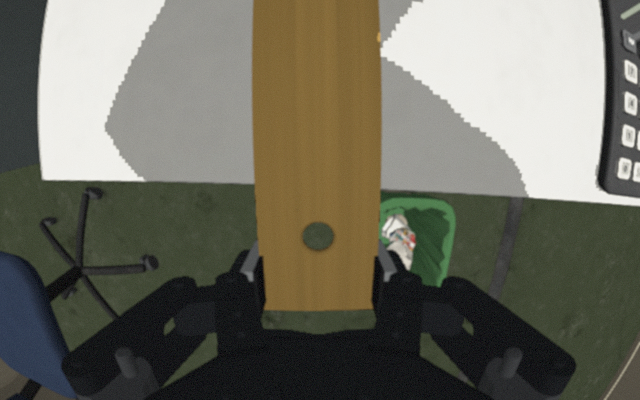

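View pics/s5.png

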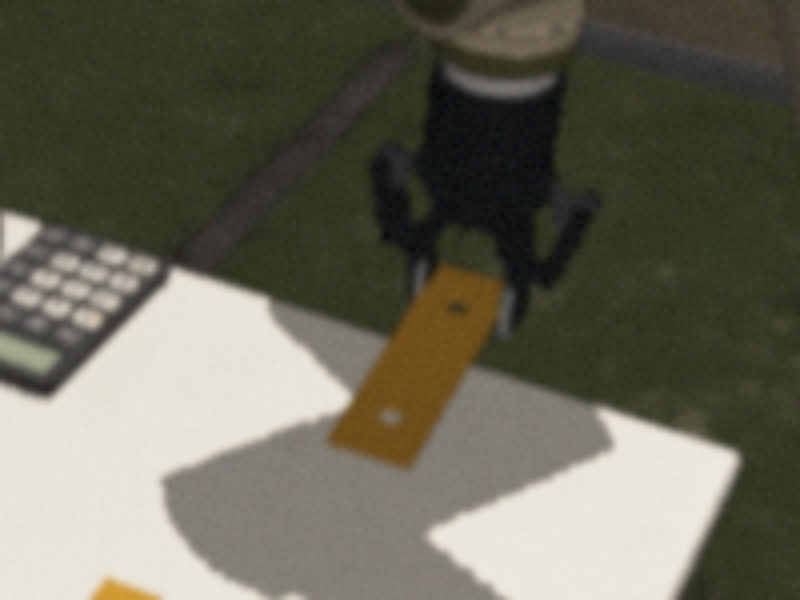

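It's held: -3.3 N and about -0.2 Nm match the cantilevered plate. Lift higher, then check for droop.

Call:
send_rows(targets=[[0,0,-0.3,0,0,0,40],[0,0,-0.8,0,0,0,40],[0,0,-1.4,0,0,0,40],[0,0,-2.0,0,0,0,40],[0,0,-2.4,0,0,0,40]])

```text
time_s: 11.55
position: [0.4852, -0.144, 0.1248]
tool_rot: [[-0.042, 0.999, 0.002], [0.999, 0.042, -0.001], [-0.001, 0.002, -1.0]]
ft_force: [0.0, -0.3, -1.7]
grip_width: 0.047
```

Call:
send_rows(targets=[[0.2,0,0,0,0,0,40],[0.6,0,0,0,0,0,40],[1.2,0,0,0,0,0,40],[1.8,0,0,0,0,0,40],[2.4,0,0,0,0,0,40]])

```text
time_s: 12.18
position: [0.4791, -0.0217, 0.1217]
tool_rot: [[-0.042, 0.999, -0.002], [0.999, 0.042, 0.001], [0.001, -0.002, -1.0]]
ft_force: [0.4, -0.3, -2.3]
grip_width: 0.047
```

```bash
cat >> h.py <<'E'
def held():
    s=status.observe();R=s['tool_rot'];p=s['position'];print(s['time_s'],p.round(4),s['ft_force'].round(1),s['wrist_torque'].round(2))
    im,d=vision.get_image('top');cv2.imwrite('pics/held_top.png',im[:,:,::-1])
    for r in vision.masks_of('top','plate_centre')[:3]:
        m=cv2.erode(r['pixels'].astype(np.uint8),np.ones((3,3)));v,u=np.nonzero(m);dd=d[v,u];ok=dd>0
        Q=deproj('top',u[ok],v[ok],dd[ok]);
        if np.median(Q[:,2])<.02: continue
        T=(Q-p)@R
        A=np.c_[T[:,0],T[:,1],np.ones(len(T))]
        for _ in range(3):
            c=np.linalg.lstsq(A,T[:,2],rcond=None)[0];e=abs(A@c-T[:,2]);k=e<.006;A=A[k];T=T[k]
        print('top plane in tool: slopes deg',np.degrees(np.arctan(c[:2])).round(2),'z0',c[2].round(4),len(T),'x range',T[:,0].min().round(4),T[:,0].max().round(4))
        print(rect(Q))
E
python3 - <<'E'
from h import *
held()
E
```

```text
12.175 [ 0.4791 -0.0217  0.1217] [ 0.4 -0.3 -2.3] [-0.18  0.   -0.02]
top plane in tool: slopes deg [1.7  0.14] z0 -0.0244 1219 x range 0.0468 0.1617
(array([473.67456055,  82.32958984]), [46.03985595703125, 114.83243560791016], np.float32(3.0123312))
```

View pics/held_top.png

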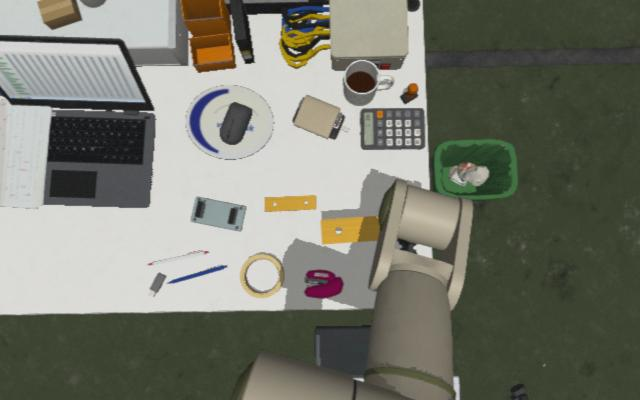

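Droop is only ~1.7°, and the plate centre is 74 mm along tool +x. Next, the rest's bar tops for a precise target.

Run:
```python
from h import *
for cam in('top','scene'):
    im,d=vision.get_image(cam)
    r=vision.masks_of(cam,'rest_top')
    if not r: continue
    m=r[0]['pixels'];m=cv2.morphologyEx(m.astype(np.uint8),cv2.MORPH_CLOSE,np.ones((7,7)))
    v,u=np.nonzero(m);Q=deproj(cam,u,v,d[v,u])
    k=(d[v,u]>0)&(abs(Q[:,2]-.04)<.008)
    print(cam,r[0]['p'],k.sum(), 'z',np.median(Q[k,2]))
    P=ray(cam,u[k],v[k],.04)[:,:2]; 
    _,lab,c=cv2.kmeans((P*1000).astype(np.float32),2,None,(3,50,.01),5,cv2.KMEANS_PP_CENTERS)
    for j in (0,1): print(rect(P[lab[:,0]==j]))
    a,b=sorted(c.tolist(),key=lambda t:t[1]);a,b=np.array(a),np.array(b)
    print('mid',(a+b)/2,'dist',np.linalg.norm(b-a),'yaw',np.degrees(np.arctan2(-(b-a)[0],(b-a)[1])))
    g=im.astype(int).sum(2); kk=g[v,u]<180
    P=ray(cam,u[kk],v[kk],.04)[:,:2]
    _,lab,c=cv2.kmeans((P*1000).astype(np.float32),2,None,(3,50,.01),5,cv2.KMEANS_PP_CENTERS)
    for j in (0,1): print('dark',rect(P[lab[:,0]==j]))
```

```text
top 0.66 191 z 0.03920291310054476
(array([514.49841309, 341.88021851]), [13.1777925491333, 35.50392150878906], np.float32(77.4098))
(array([530.69232178, 415.87036133]), [13.274772644042969, 35.67068099975586], np.float32(78.999))
mid [522.65917969 378.88967896] dist 75.64194321276663 yaw -12.346739713680616
dark (array([531.47137451, 416.45236206]), [9.805334091186523, 34.240386962890625], np.float32(77.82823))
dark (array([513.89648438, 342.20547485]), [9.705559730529785, 32.36238479614258], np.float32(78.69224))
scene 0.92 344 z 0.03991007270094922
(array([511.90823364, 345.57513428]), [15.204164505004883, 39.285858154296875], np.float32(78.19588))
(array([528.347229  , 419.08474731]), [13.927825927734375, 39.646522521972656], np.float32(77.81145))
mid [519.8527832  382.34307861] dist 75.39189339040196 yaw -12.855311974742836
dark (array([512.49517822, 345.47897339]), [8.986507415771484, 31.886642456054688], np.float32(76.859055))
dark (array([528.5670166 , 419.06723022]), [9.626446723937988, 31.81498146057129], np.float32(78.688126))
```

Run:
```python
from h import *
go([.5055,.3083,.115],77.5)
```

```text
t 12.47 row [6.62  0.788 0.146] [-7.000e-03 -1.000e-03  1.861e+00] dist/turn rows 5.3 1.4
```

Keep the motion gentle, about 35 mm per row.

Call:
send_rows(targets=[[0.3,0,0,0,0,0.2,40],[0.9,0.1,0,0,0,0.4,40],[1.6,0.2,0,0,0,0.7,40],[2.4,0.3,0,0,0,1.0,40],[3.2,0.4,0,0,0,1.2,40]])

```text
time_s: 13.1
position: [0.4936, 0.1372, 0.1224]
tool_rot: [[0.128, 0.992, -0.001], [0.992, -0.128, -0.0], [-0.0, -0.001, -1.0]]
ft_force: [0.6, 0.4, -3.0]
grip_width: 0.0469
```

Run:
```python
from h import *
go([.5055,.3083,.115],77.5)
```

```text
t 13.1 row [ 3.425 -0.202  0.147] [-0.004  0.001  0.642] dist/turn rows 2.7 0.5
```

Call:
send_rows(targets=[[0.8,0,0,0,0,0.2,40],[1.6,-0.1,0,0,0,0.4,40],[2.4,-0.15,0.1,0,0,0.6,40],[3.0,-0.18,0.12,0,0,0.64,40],[3.3,-0.2,0.15,0,0,0.64,40]])

```text
time_s: 13.72
position: [0.5043, 0.3022, 0.1146]
tool_rot: [[0.213, 0.977, -0.001], [0.977, -0.213, -0.0], [-0.001, -0.001, -1.0]]
ft_force: [0.3, -0.0, -2.7]
grip_width: 0.0467
```

Call:
send_rows(targets=[[0,0,0,0,0,0,40],[0,0,0,0,0,0,40],[0,0,0,0,0,0,40]])

```text
time_s: 14.1
position: [0.5044, 0.3006, 0.1153]
tool_rot: [[0.215, 0.977, -0.0], [0.977, -0.215, -0.0], [-0.0, -0.0, -1.0]]
ft_force: [0.3, 0.2, -2.5]
grip_width: 0.0465
```

Run:
```python
from h import *
go([.5055,.3083,.115],77.5)
held()
im,d=vision.get_image('scene');cv2.imwrite('pics/s6.png',im[:,:,::-1])
s=status.observe();R=s['tool_rot'];p=s['position']
im,d=vision.get_image('wrist');cv2.imwrite('pics/w6.png',im[:,:,::-1])
```

```text
t 14.1 row [ 0.155 -0.013  0.006] [-0.     0.001  0.012] dist/turn rows 0.1 0.0
14.1 [0.5044 0.3006 0.1153] [ 0.3  0.2 -2.5] [-0.14  0.03  0.03]
top plane in tool: slopes deg [ 7.64 -1.56] z0 -0.0415 89 x range 0.1499 0.164
(array([535.25067139, 457.73147583]), [13.716836929321289, 41.11747741699219], np.float32(89.94582))
```

View pics/s6.png

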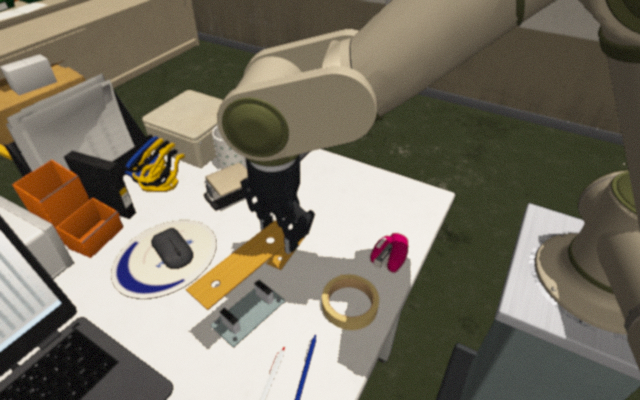

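View pics/w6.png

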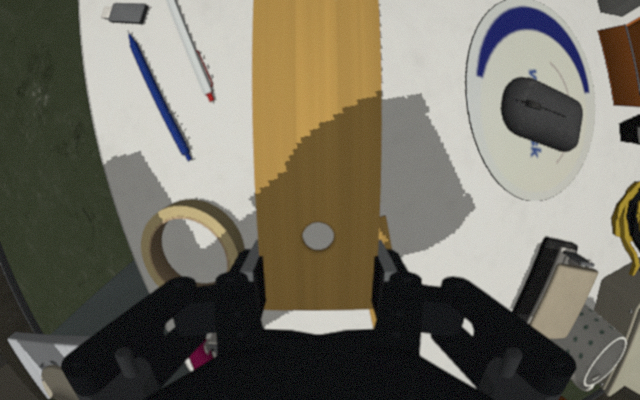

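View pics/held_top.png

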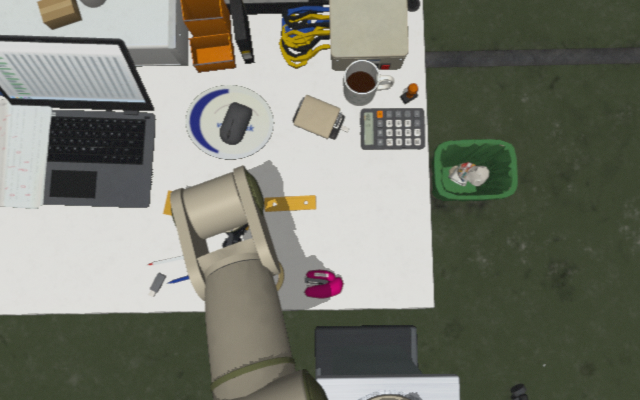

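The plate is over the rest, with the bars at scene (229,318) and (263,288). I'll shift 7 mm, lower to ~10 mm above the bars and compare plate and rest in the scene camera.

Call:
send_rows(targets=[[0.1,0,0.4,0,0,0,40],[0.15,-0.01,0.9,0,0,0,40],[0.15,-0.01,1.3,0,0,0,40],[0.15,-0.01,1.6,0,0,0,40],[0.15,-0.01,1.6,0,0,0,40]])

```text
time_s: 14.92
position: [0.505, 0.3088, 0.0344]
tool_rot: [[0.214, 0.977, -0.002], [0.977, -0.214, -0.001], [-0.001, -0.002, -1.0]]
ft_force: [0.7, 0.1, -2.1]
grip_width: 0.0469
```

Run:
```python
from h import *
s=status.observe();R=s['tool_rot'];p=s['position'];print(s['time_s'],p.round(4),s['ft_force'].round(1))
im,d=vision.get_image('scene');cv2.imwrite('pics/s7.png',cv2.resize(im[190:380,150:350],None,fx=3,fy=3,interpolation=2)[:,:,::-1])
for r in vision.masks_of('scene','plate_centre')[:3]:
    v,u=np.nonzero(r['pixels']);dd=d[v,u];ok=dd>0;Q=deproj('scene',u[ok],v[ok],dd[ok])
    print(r['p'],r['extent'],np.median(Q[:,2]))
    if np.median(Q[:,2])<.02: continue
    m=cv2.erode(r['pixels'].astype(np.uint8),np.ones((3,3)));v2,u2=np.nonzero(m);dd=d[v2,u2];ok=dd>0
    T=(deproj('scene',u2[ok],v2[ok],dd[ok])-p)@R;A=np.c_[T[:,0],T[:,1],np.ones(len(T))]
    for _ in range(3):
        c=np.linalg.lstsq(A,T[:,2],rcond=None)[0];k=abs(A@c-T[:,2])<.005;A=A[k];T=T[k]
    print('slopes',np.degrees(np.arctan(c[:2])),c[2],len(T),'h at 74mm',p[2]-(c[2]+c[0]*.074))
    print(rect(ray('scene',u,v,p[2]-(c[2]+c[0]*.074))))
```

```text
14.925 [0.505  0.3088 0.0344] [ 0.7  0.1 -2.1]
0.73 [297.1, 223.9, 307.9, 242.2] 0.0030698813396186023
0.6 [198.4, 258.4, 283.6, 344.4] 0.05727511513672743
slopes [1.85643512 0.12201287] -0.025831971021695686 2305 h at 74mm 0.05785304758569414
(array([518.57440186, 383.74057007]), [52.79039001464844, 177.96484375], np.float32(-10.265246))
```

View pics/s7.png

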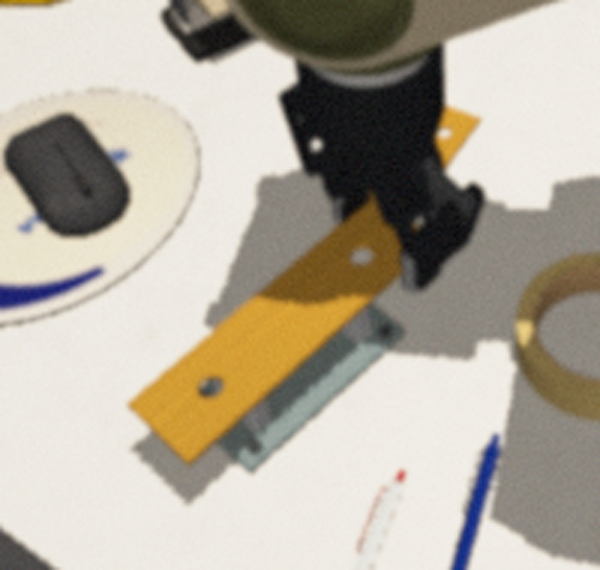

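Run:
```python
from h import *
a=ray('scene',270.7,275.3,.0597)[0];b=ray('scene',220,318.7,.056)[0]
print((a+b)/2,np.linalg.norm(b-a),np.degrees(np.arctan2(-(b-a)[0],(b-a)[1])))
s=status.observe();print(s['position'],s['position']+np.array(s['tool_rot'])@[.074,0,-.02])
```

```text
[0.51753023 0.3831958  0.05785   ] 0.10923661657139737 -12.425633512537264
[0.50577693 0.30909432 0.03580249] [0.52156276 0.38137916 0.05584515]
```

Measured slope is 1.9°, so I'll tilt the tool to level the plate. I'll also apply a ~1.5–2 mm centring correction, splitting the difference between the scene view and the arm kinematics.

Call:
send_rows(targets=[[0,0.02,0.05,0,0.1,0,40],[-0.01,0.035,0.1,0,0.23,0,40],[-0.01,0.035,0.2,0,0.23,0,40],[-0.01,0.035,0.2,0,0.23,0,40]])

```text
time_s: 15.52
position: [0.5068, 0.3079, 0.0248]
tool_rot: [[0.214, 0.977, 0.006], [0.976, -0.214, 0.031], [0.032, -0.001, -0.999]]
ft_force: [-0.4, -0.7, -1.6]
grip_width: 0.0467
```

Run:
```python
from h import *
s=status.observe();R=s['tool_rot'];p=s['position'];print(s['time_s'],p.round(4),s['ft_force'].round(1))
im,d=vision.get_image('scene');cv2.imwrite('pics/s8.png',cv2.resize(im[190:380,150:350],None,fx=3,fy=3,interpolation=2)[:,:,::-1])
for r in vision.masks_of('scene','plate_centre')[:3]:
    m=cv2.erode(r['pixels'].astype(np.uint8),np.ones((3,3)));v2,u2=np.nonzero(m);dd=d[v2,u2];ok=dd>0
    Q=deproj('scene',u2[ok],v2[ok],dd[ok])
    if np.median(Q[:,2])<.02: continue
    T=(Q-p)@R_az(77.6);A=np.c_[T[:,0],T[:,1],np.ones(len(T))]
    for _ in range(3):
        c=np.linalg.lstsq(A,T[:,2],rcond=None)[0];k=abs(A@c-T[:,2])<.005;A=A[k];T=T[k]
    print('world slopes',np.degrees(np.arctan(c[:2])),'top h centre',p[2]-(c[2]+c[0]*.074))
```

```text
15.525 [0.5068 0.3079 0.0248] [-0.4 -0.7 -1.6]
world slopes [0.01695552 0.22251473] top h centre 0.050546535238022
```

View pics/s8.png

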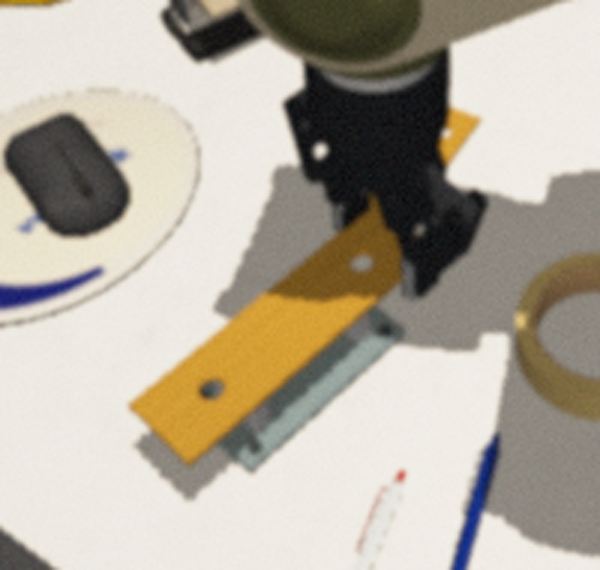

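Level now (0.0°), with 6.5 mm to go. I'll ease down and watch the force.

Call:
send_rows(targets=[[0,0,0.03,0,0,0,40],[0,0,0.05,0,0,0,40],[0,0,0.07,0,0,0,40],[0,0,0.09,0,0,0,40]])

```text
time_s: 16.12
position: [0.507, 0.3083, 0.0206]
tool_rot: [[0.213, 0.977, 0.007], [0.976, -0.214, 0.031], [0.032, -0.0, -0.999]]
ft_force: [-0.1, 0.1, -1.8]
grip_width: 0.047
```

Call:
send_rows(targets=[[0,0,0.01,0,0,0,40],[0,0,0.02,0,0,0,40]])

```text
time_s: 16.38
position: [0.507, 0.3083, 0.0197]
tool_rot: [[0.213, 0.977, 0.007], [0.976, -0.214, 0.031], [0.032, -0.0, -0.999]]
ft_force: [0.4, -0.3, -2.4]
grip_width: 0.0473
```

Call:
send_rows(targets=[[0,0,0.01,0,0,0,40],[0,0,0.02,0,0,0,40]])

```text
time_s: 16.62
position: [0.507, 0.3083, 0.0187]
tool_rot: [[0.213, 0.977, 0.007], [0.976, -0.214, 0.031], [0.032, 0.0, -0.999]]
ft_force: [0.5, -0.3, -2.3]
grip_width: 0.0471
```

Call:
send_rows(targets=[[0,0,0.01,0,0,0,40],[0,0,0.02,0,0,0,40]])

```text
time_s: 16.88
position: [0.5071, 0.3083, 0.0179]
tool_rot: [[0.213, 0.977, 0.007], [0.976, -0.214, 0.031], [0.032, 0.0, -0.999]]
ft_force: [-2.0, -1.9, 0.9]
grip_width: 0.0466
```

Call:
send_rows(targets=[[0,0,0.01,0,0,0,40],[0,0,0.02,0,0,0,40]])

```text
time_s: 17.12
position: [0.5071, 0.3083, 0.0172]
tool_rot: [[0.213, 0.977, 0.007], [0.976, -0.214, 0.031], [0.032, 0.0, -0.999]]
ft_force: [-2.4, -2.6, 7.2]
grip_width: 0.0469
```

Contact (+7 N net). One check before releasing.

```bash
cat >> h.py <<'E'
def final(name):
    s=status.observe();print(s['time_s'],s['position'].round(4),s['ft_force'].round(1))
    for cam in ('scene','top'):
        im,d=vision.get_image(cam)
        x0,y0,x1,y1=(150,190,350,380) if cam=='scene' else (160,150,300,260)
        cv2.imwrite(f'pics/{name}_{cam}.png',cv2.resize(im[y0:y1,x0:x1],None,fx=4 if cam=='top' else 3,fy=4 if cam=='top' else 3,interpolation=2)[:,:,::-1])
        for r in vision.masks_of(cam,'plate_centre')[:3]:
            v,u=np.nonzero(r['pixels']);m=cv2.erode(r['pixels'].astype(np.uint8),np.ones((3,3)));v2,u2=np.nonzero(m);dd=d[v2,u2];ok=dd>0
            Q=deproj(cam,u2[ok],v2[ok],dd[ok])
            if len(Q)<50 or np.median(Q[:,2])<.02: continue
            T=(Q-[.5215,.3805,0])@R_az(77.5);A=np.c_[T[:,0],T[:,1],np.ones(len(T))]
            for _ in range(3):
                c=np.linalg.lstsq(A,T[:,2],rcond=None)[0];k=abs(A@c-T[:,2])<.005;A=A[k];T=T[k]
            print(cam,round(r['p'],2),'slopes',np.degrees(np.arctan(c[:2])).round(2),'h',-c[2].round(4),rect(ray(cam,u,v,.044)))
E
python3 -c "
from h import *
final('f0')"
```

```text
17.125 [0.5071 0.3083 0.0172] [-2.4 -2.6  7.2]
scene 0.91 slopes [-2.36  0.15] h 0.0461 (array([522.1751709, 382.5057373]), [53.17509460449219, 174.36407470703125], np.float32(-12.422349))
top 0.52 slopes [-0.81  0.69] h 0.0472 (array([537.25628662, 451.99642944]), [35.32615661621094, 49.33442306518555], np.float32(78.71846))
```

View pics/f0_scene.png

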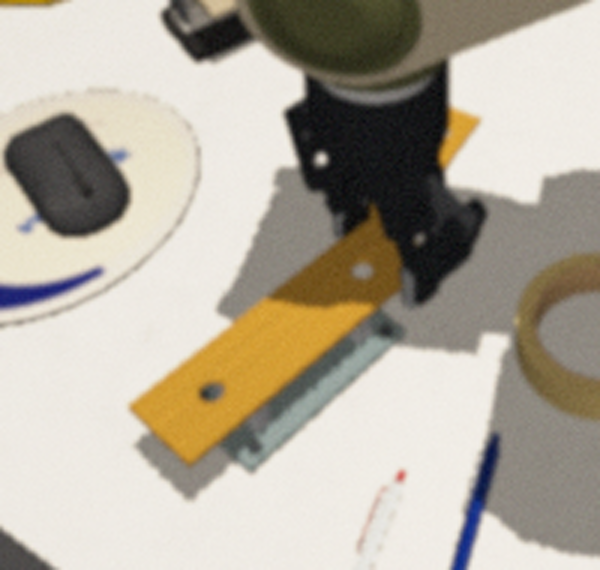

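The near bar touched first: the far end is now 2.4° up, about 3 mm above the far bar. I'll undo that by raising the grip 1.5 mm and tilting back before release.

Call:
send_rows(targets=[[0,0,-0.01,0,-0.1,0,40],[0,0,-0.02,0,-0.2,0,40],[0,0,-0.03,0,-0.3,0,40],[0,0,-0.03,0,-0.3,0,40]])

```text
time_s: 17.82
position: [0.5073, 0.3083, 0.0185]
tool_rot: [[0.214, 0.977, -0.001], [0.977, -0.214, -0.009], [-0.01, 0.001, -1.0]]
ft_force: [-0.8, -3.6, 5.1]
grip_width: 0.0466
```

```bash
python3 -c "
from h import *
final('f1')"
```

```text
17.825 [0.5073 0.3083 0.0185] [-0.8 -3.6  5.1]
scene 0.87 slopes [0.   0.07] h 0.0444 (array([521.52441406, 384.02008057]), [55.210235595703125, 177.7015380859375], np.float32(-11.572582))
top 0.47 slopes [ 3.5  -0.66] h 0.0486 (array([540.32110596, 460.98153687]), [18.622488021850586, 49.67462921142578], np.float32(87.55028))
```

View pics/f1_scene.png

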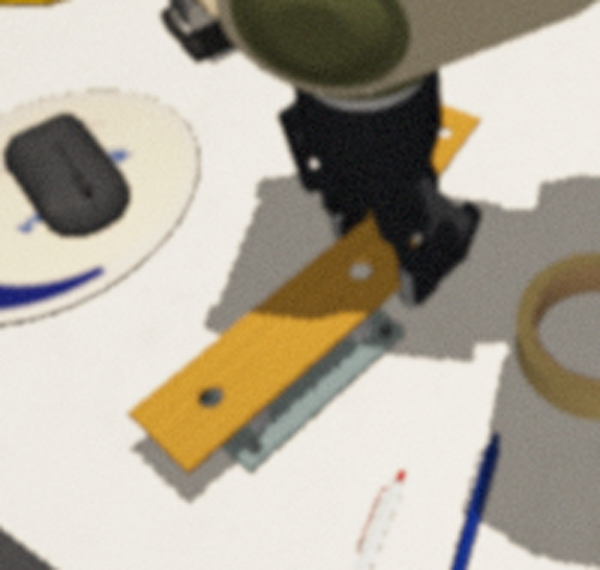

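Run:
```python
from h import *
a=ray('scene',270.3,280,.044)[0];b=ray('scene',220,322.3,.044)[0]
print((a+b)/2,np.linalg.norm(b-a),np.degrees(np.arctan2(-(b-a)[0],(b-a)[1])))
s=status.observe();print(s['position']+np.array(s['tool_rot'])@[.074,0,-.024])
```

```text
[0.5199705  0.38273695 0.044     ] 0.10995290878020221 -12.101877268077205
[0.52310857 0.38082968 0.04177326]
```

In the scene camera the plate centre is (0.5200, 0.3827) and the rest centre (0.5202, 0.3823). Level, height 44 mm as it should be. Release and go straight up.

Call:
send_rows(targets=[[0,0,0,0,0,0,48],[0,0,0,0,0,0,54],[0,0,0,0,0,0,60],[0,0,0,0,0,0,66],[0,0,0,0,0,0,66]], grip_force=20)

```text
time_s: 18.65
position: [0.507, 0.3084, 0.0181]
tool_rot: [[0.214, 0.977, -0.002], [0.977, -0.214, -0.009], [-0.01, -0.0, -1.0]]
ft_force: [0.6, -0.4, -0.2]
grip_width: 0.0658
```

Run:
```python
from h import *
final('f2')
im,d=vision.get_image('wrist');cv2.imwrite('pics/w9.png',im[:,:,::-1])
```

```text
18.65 [0.507  0.3084 0.0181] [ 0.6 -0.4 -0.2]
scene 0.69 slopes [0.02 0.07] h 0.0444 (array([521.3190918 , 383.46749878]), [54.01377868652344, 179.0599365234375], np.float32(-12.450199))
top 0.61 slopes [4.62 0.88] h 0.0504 (array([538.56121826, 460.94470215]), [20.738195419311523, 49.61871337890625], np.float32(85.111946))
```

View pics/w9.png

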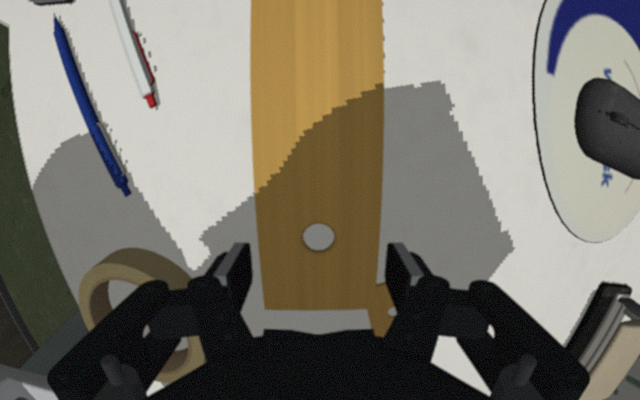

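The fingers are clear on both sides and the plate hasn't moved. Straight up, then aside.

Call:
send_rows(targets=[[0,0,-0.3,0,0,0,66],[0,0,-0.9,0,0,0,66],[0,0,-1.7,0,0,0,66],[0,0,-2.5,0,0,0,66],[0,0,-3.2,0,0,0,66]])

```text
time_s: 19.52
position: [0.5073, 0.3099, 0.181]
tool_rot: [[0.213, 0.977, -0.0], [0.977, -0.213, -0.009], [-0.009, 0.002, -1.0]]
ft_force: [0.2, 0.3, -0.1]
grip_width: 0.0662
```

Call:
send_rows(targets=[[-1.0,0,0,0,0,0,66],[-2.0,0,0,0,0,0,66],[-3.0,0,0,0,0,0,66],[-4.0,0,0,0,0,0,66],[-5.0,0,0,0,0,0,66]])

```text
time_s: 20.15
position: [0.4535, 0.0642, 0.1818]
tool_rot: [[0.213, 0.977, -0.0], [0.977, -0.213, -0.01], [-0.01, 0.002, -1.0]]
ft_force: [0.2, -0.3, 0.1]
grip_width: 0.0657
```

Call:
send_rows(targets=[[-0.5,0,0,0,0,0,66],[-0.5,0,0,0,0,0,66],[-0.5,0,0,0,0,0,66]])

```text
time_s: 20.52
position: [0.4488, 0.0418, 0.1814]
tool_rot: [[0.213, 0.977, -0.001], [0.977, -0.213, -0.009], [-0.009, 0.001, -1.0]]
ft_force: [0.4, -0.1, -0.7]
grip_width: 0.0661
```

Run:
```python
from h import *
final('f3')
im,d=vision.get_image('top')
cv2.imwrite('pics/top_end.png',im[:,:,::-1])
for lab in('tape','stapler','calc'):
    for r in vision.masks_of('top',lab)[:1]:
        v,u=np.nonzero(r['pixels']);print(lab,r['p'],rect(ray('top',u,v,.01)))
```

```text
20.525 [0.4488 0.0418 0.1814] [ 0.4 -0.1 -0.7]
scene 0.93 slopes [0.  0.2] h 0.0444 (array([520.91125488, 381.50006104]), [54.23255920410156, 182.5151824951172], np.float32(-11.332839))
top 0.67 slopes [ 0.   -0.43] h 0.0435 (array([522.25842285, 380.61685181]), [50.329010009765625, 180.34657287597656], np.float32(-11.761719))
tape 0.94 (array([380.94564819, 279.63024902]), [97.17451477050781, 97.92790222167969], np.float32(18.45535))
stapler 0.59 (array([359.65307617, 145.89524841]), [60.399776458740234, 76.91609191894531], np.float32(-0.9646949))
calc 0.68 (array([713.60107422, -27.63851166]), [97.316162109375, 149.0068817138672], np.float32(-1.1942409))
```

View pics/top_end.png

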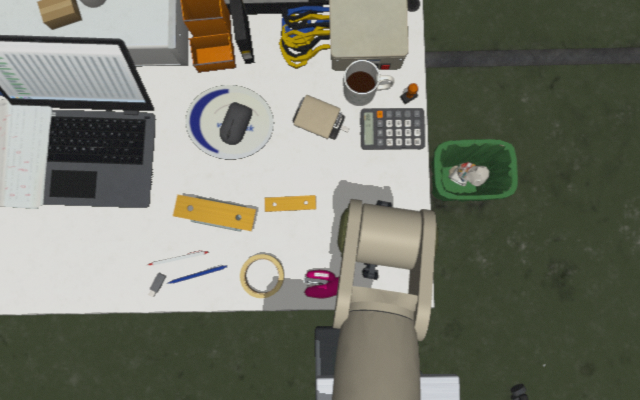

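View pics/f3_scene.png

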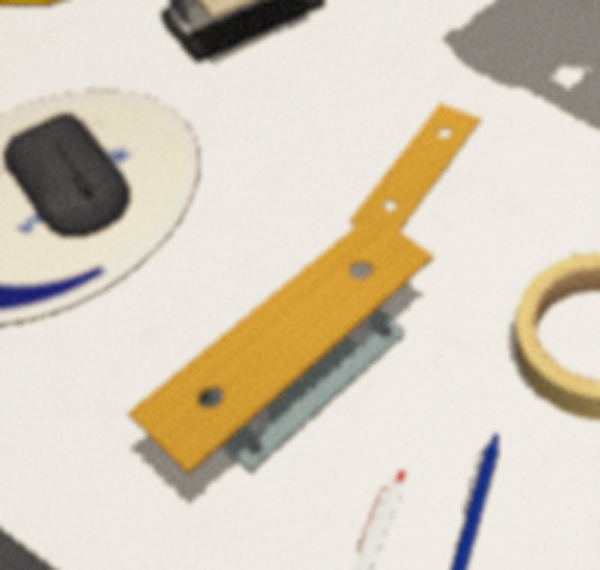

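```bash
python3 -c "
from rig import env
print(env.close_job())"
```

```text
the job is handed in; nothing more can be done
None
```

The brass plate is lying flat and centred lengthways on the two bars of the inspection rest. It has been let go, the gripper is clear of everything, and the job is handed in at about 21 s.

- **Slide and grip:** I pushed the large plate (180 x 50 mm, not the smaller 120 mm look-alike) by its left end until its right end overhung the edge by about 50 mm. I then gripped that end by its long sides and lifted it.
- **Setting down:** The near bar touched first and tipped the far end up about 2.4°. I levelled the plate on both bars before releasing it.
- **Last checks of the plate:**
  - It is level, with its top at 44 mm, as it should be.
  - The plate and rest centres agree to about 2 mm in the top camera (0.5223, 0.3806 against 0.5227, 0.3790), and to under 1 mm in the scene camera just before release.
  - Yaw agrees to about 1°; the last readings were -11.3° and -11.8°, against about -12.5° for the rest.
- **Disagreements:** The two cameras differ by about 3–4 mm on the rest's absolute position. While the arm hid most of the plate, the top camera's slope readings were unusable, so I relied on the scene camera for levelling.
- **Other things:** The tape and calculator show no movement beyond measuring error. The stapler was partly hidden by the arm at the end; what showed of it looked unmoved.

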